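# Find the worn shock mount and push its tag down

## Robot

A 6-joint arm with a two-finger parallel gripper is mounted at the origin on the work surface. World frame = base frame: x ahead of the robot, y to its left, z up, the work surface at z = 0. Lengths are in m, angles in rad, forces in N, time in s.
With the tool pointing down it reaches from about 0.3 to 0.775 m from the base axis. Payload 14.6 kg.
Tool frame: the origin (TCP) lies at the very end of the fingers, on their centre line; the grasp point (between the pads) lies robot.grip_point_offset behind it (robot.grip_point_offset is the distance from the TCP to the grasp point, in m); z points along the fingers, y is the direction in which the jaws open and shut (so a half turn about z gives the same grasp; the last joint's range is limited). The gripper opens to 85 mm and grips with 20 to 120 N. Pads are 22 mm wide; open, the fingers measure 114 mm over their backs; the gripper's body (76 mm by 85 mm) begins 54 mm behind the grasp point. The pads swing forward as they close: fully open they stand 13 mm farther back than shut.
Start: joints at [1.151, 0.3, 1.521, -0, 1.321, -0.067], TCP at [0.19, 0.516, 0.231] pointing down, gripper open.
Joint ranges: [-3.03, 3.03], [-0.79, 2.21], [0.23, 2.52], [-1.04, 4.18], [0, 3.07], [-2.55, 2.55]. Speed limits (rad/s): [2.22, 2.22, 2.57, 3.14, 3.14, 3.14].

## Interface

Orientations are given as a unit quaternion [w, x, y, z].
In Python, from rig import robot, imaging, regions_of, spot_point gives the robot as it stands.
- The arm moves only by the shell command python3 -m inch 'ROWS' [FORCE]. ROWS is JSON, a list of rows, each an object of numbers: "tx", "ty", "tz": the shift along the tool's x, y, z in m; "turn": the turn about the tool's z in degrees; "jaw": the closure in counts, from 0 (fully open) to 255 (shut). In form: [{"tx": .., "ty": .., "tz": .., "turn": .., "jaw": ..}, ...]. A call has 1 to 10 rows; each row shifts and turns the commanded pose from where the row before left it, along the tool's axes as they then stand; what a row does not reach is not made up. A row lasts 1/8 s, in which the tool goes at most 62.5 mm and 10.7 degrees, less where a joint would pass 70% of its speed; a pose out of reach is approached as far as the arm can. A call is refused whole if a number of a shift passes 0.0625 or a number of a turn 10.7, either way. A call with a gripper value outside its range is refused whole. The fingers move at their own pace and stop on an object; FORCE is the grip in N (left out, the last holds). Time passes only in rows, so rows that do not move let the fingers close. It gives the time, the measured TCP pose, the force and the opening at its end, in the units of the state.
- robot.observe(): the state, without advancing time (a new reading comes with each control period).
- imaging.read_camera(name): name is "side" or "top"; returns a dict with "img" (420x560x3 uint8, red, green, blue), "range_z" (420x560 float32, m along the optical axis (not along the pixel's ray), 0 where there is no reading), "fx", "fy", "cx", "cy" (pixels), "R" (3x3) and "t" (3): a world point X has camera coordinates R X + t. Camera axes: x right, y down, z forward; pixel columns grow to the right and rows downward; lengths in m; the calibration is good to about 2 mm. A picture is of the moment at which its call begins.
- robot.close_job(): hands the job in, once; it reports no verdict.
Trained networks look in the newest picture that a camera, given by its name, has taken for a name from the list of things; names that differ only in an ending like _2 or _b are one class to them, and where a whole thing is asked for, a point or a joint stands for the part that bears it (a point fixed in the world has none). Each returns a list of dicts, best first, with "score" (0 to 1); they miss things now and then, are a little off and sometimes report something else, mostly with a low value. They report only what shows in the picture. A call takes as long as a camera call. They do not tell look-alikes from the thing itself.
- regions_of(camera, label): "mask" (420x560 bool, what is visible of it) and "bbox" ([centre column, centre row, width, height] in pixels, round what is visible of it).
- spot_point(camera, label): "location" ([column, row] in pixels: a listed point, or the origin of a listed thing).
The state is a dict: "time": time; "joints": joint angles; "joint_vel": joint speeds; "effort": joint torques, N m; "eef_pos": TCP position; "tcp_rot": TCP orientation; "contact_force": force on the tool from outside, world axes, zero at the start; "torque": the same for the moment, N m; "finger_gap": finger opening in m.
Only numpy, scipy, OpenCV 4.12 (cv2) and the standard library are available. Lean on these libraries where they do the work, as an engineer would, in place of code of your own. Each camera call takes 0.05 s, during which the arm holds its last target.

## Task

One of the three rubber-topped shock mounts on the bench has a worn, soft spring. Press their pads well down with the fingertips, one after another from the robot's left to its right, to find the softest; then push the metal tag on that mount's foot fully down, leaving the other two tags up. Only press: pick nothing up and leave the loose things on the bench where they are.

Things in the scene. Friction and masses are not known exactly. Their poses are not given: they have to be found in the camera images.
- pad_a_top (a point): centre of the top face of shock mount a's black rubber pad: a disc 48 mm across and 18 mm thick on a coil spring, top 75 mm above the bench when up. z axis up; the x axis points from this pad to the same mount's tag. Mount a stands on its own grey steel foot, 150 x 70 x 12 mm, bolted to the bench. The three mounts look the same and stand roughly in a row across the bench (the robot's left is +y); their order and turn vary, and the letters tell nothing of the softness.
- pad_a (a joint): how far the pad of mount a is pressed down, m: 0 = up, 0.016 = at its stop. It springs back when let go. The three springs differ: pressed 10 mm down, the softest resists with less than half the force of either of the others (all between 1.5 and 9 N).
- tag_a_top (a point): centre of the top face of mount a's tag: a flat plain aluminium head, 26 x 36 x 6 mm, on a blade sliding straight down into a small grey block on the same foot, 80 mm from the pad's centre (on the side away from the robot). Top 62 mm above the bench when up, 48 mm when down on the block.
- tag_a (a joint): how far the tag of mount a is pushed down, m: 0 = up (all start so), 0.014 = fully down, head on the block. Moves with about 2.5 N of friction and stays where it is left.
- pad_b_top (a point): centre of the top face of shock mount b's black rubber pad: a disc 48 mm across and 18 mm thick on a coil spring, top 75 mm above the bench when up. z axis up; the x axis points from this pad to the same mount's tag. Mount b stands on its own grey steel foot, 150 x 70 x 12 mm, bolted to the bench. The three mounts look the same and stand roughly in a row across the bench (the robot's left is +y); their order and turn vary, and the letters tell nothing of the softness.
- pad_b (a joint): how far the pad of mount b is pressed down, m: 0 = up, 0.016 = at its stop. It springs back when let go. The three springs differ: pressed 10 mm down, the softest resists with less than half the force of either of the others (all between 1.5 and 9 N).
- tag_b_top (a point): centre of the top face of mount b's tag: a flat plain aluminium head, 26 x 36 x 6 mm, on a blade sliding straight down into a small grey block on the same foot, 80 mm from the pad's centre (on the side away from the robot). Top 62 mm above the bench when up, 48 mm when down on the block.
- tag_b (a joint): how far the tag of mount b is pushed down, m: 0 = up (all start so), 0.014 = fully down, head on the block. Moves with about 2.5 N of friction and stays where it is left.
- pad_c_top (a point): centre of the top face of shock mount c's black rubber pad: a disc 48 mm across and 18 mm thick on a coil spring, top 75 mm above the bench when up. z axis up; the x axis points from this pad to the same mount's tag. Mount c stands on its own grey steel foot, 150 x 70 x 12 mm, bolted to the bench. The three mounts look the same and stand roughly in a row across the bench (the robot's left is +y); their order and turn vary, and the letters tell nothing of the softness.
- pad_c (a joint): how far the pad of mount c is pressed down, m: 0 = up, 0.016 = at its stop. It springs back when let go. The three springs differ: pressed 10 mm down, the softest resists with less than half the force of either of the others (all between 1.5 and 9 N).
- tag_c_top (a point): centre of the top face of mount c's tag: a flat plain aluminium head, 26 x 36 x 6 mm, on a blade sliding straight down into a small grey block on the same foot, 80 mm from the pad's centre (on the side away from the robot). Top 62 mm above the bench when up, 48 mm when down on the block.
- tag_c (a joint): how far the tag of mount c is pushed down, m: 0 = up (all start so), 0.014 = fully down, head on the block. Moves with about 2.5 N of friction and stays where it is left.
- standoff: upright round brass post, 18 mm across, 45 mm tall, between the left and middle mounts; a loose bystander, origin at the centre of its underside as it lies.
- insulator: upright white ceramic insulator, 20 mm across, 42 mm tall, between the middle and right mounts; a loose bystander, origin at the centre of its underside as it lies.
- meter: red hand-held meter lying flat, 150 x 75 x 34 mm, beyond the mounts; a loose bystander, origin at the centre of its underside as it lies.
- spool: copper-coloured spool, 68 mm across, 45 mm tall, beyond the mounts; a loose bystander, origin at the centre of its underside as it lies.
- tray: open yellow parts tray, 100 x 140 x 50 mm, beyond the mounts; a loose bystander, origin at the centre of its underside as it lies.
- driver: screwdriver lying across the bench in front of the robot, about 30 mm thick at most; a loose bystander, origin at the centre of its underside as it lies.
- spanner: wrench lying to the right of the mounts, about 10 mm thick; a loose bystander, origin at the centre of its underside as it lies.
- buffer: spare rubber buffer standing to the left of the mounts, 48 mm across, 38 mm tall; a loose bystander, origin at the centre of its underside as it lies.
Not all that is in view belongs to the job. Leave any pink look-alike of the part that bears pad_c_top alone. What is shaped like the part that bears pad_a_top but red is not meant.

How it is judged:
By the outcome, as a careful person would: the job done as asked, in the order asked, and still so for the second after the job is handed in, with the robot touching nothing.
It also fails if it takes over 51 s, if anything falls off the work surface, if the arm or the gripper's body presses on something with over 40 N, if the wrist force passes 120 N, or if a joint passes its speed limit or range.

## Working session

There is one attempt and no reset: what is moved stays moved. The work goes in short steps, Python scripts to look and compute and a shell command to move; the robot and the scene stay as the last step left them, time stands still between calls to the robot, and variables do not carry over. Pictures are saved under pics/ and viewed, and the job is handed in when it is done.

```bash
mkdir -p pics; ls; cat > h.py <<'E'
import numpy as np, cv2
from rig import robot, imaging, regions_of, spot_point
def world(c,u,v,z=None):
    R=np.array(c['R']);t=np.array(c['t'])
    if z is None:
        d=c['range_z'][int(round(v)),int(round(u))]
        return R.T@(np.array([(u-c['cx'])/c['fx']*d,(v-c['cy'])/c['fy']*d,d])-t)
    o=-R.T@t; r=R.T@np.array([(u-c['cx'])/c['fx'],(v-c['cy'])/c['fy'],1]); return o+r*(z-o[2])/r[2]
E
python3 - <<'E'
from h import *
print(robot.observe())
for n in('top','side'):
    c=imaging.read_camera(n); cv2.imwrite(f'pics/{n}0.png',c['img'][:,:,::-1])
    for l,z in(('pad_a_top',.075),('tag_a_top',.062)):
        for d in spot_point(n,l)[:8]:
            u,v=d['location']; print(n,l,round(d['score'],2),np.round([u,v],1),np.round(world(c,u,v,z),4),np.round(world(c,u,v),4))
E
```

```text
pics
{'time': 0.0, 'joints': array([ 1.15138901e+00,  3.00483122e-01,  1.52164769e+00,  1.01961048e-05,
        1.32069665e+00, -6.65767985e-02]), 'joint_vel': array([ 0.00057025, -0.00081878,  0.00068985, -0.00171253,  0.00132857,
        0.00081537]), 'effort': array([ 5.19201385e-04, -5.43497586e+01, -3.61796808e+01, -9.83079167e-05,
        3.95862138e-03,  1.06323927e-05]), 'eef_pos': array([0.18993845, 0.51588673, 0.23068655]), 'tcp_rot': array([-1.53345754e-04,  1.75502817e-01,  9.84478735e-01, -5.98077577e-04]), 'contact_force': array([ 0.1332555 , -0.15870663, -0.6611969 ]), 'torque': array([ 0.02980983,  0.07047501, -0.00408163]), 'finger_gap': 0.08500155982558097}
top pad_a_top 0.81 [130.6 301.1] [0.2773 0.3601 0.075 ] [0.2773 0.3594 0.0771]
top pad_a_top 0.57 [269.2 233.2] [ 0.4803 -0.0037  0.075 ] [ 0.4797 -0.0038  0.0787]
top pad_a_top 0.5 [176.  230.1] [0.4765 0.2557 0.075 ] [0.4763 0.2554 0.0761]
top pad_a_top 0.31 [309.4 206.4] [ 0.5619 -0.1127  0.075 ] [ 0.5722 -0.116   0.029 ]
top tag_a_top 0.6 [187.7 204.1] [0.5548 0.2323 0.062 ] [0.5548 0.2323 0.0618]
top tag_a_top 0.51 [139.5 271.2] [0.3591 0.3487 0.062 ] [0.359  0.3485 0.0628]
side pad_a_top 0.65 [294.4 311.4] [0.4752 0.2547 0.075 ] [0.4752 0.2538 0.0732]
side pad_a_top 0.59 [397.1 373.9] [0.2839 0.3608 0.075 ] [0.2842 0.3611 0.076 ]
side tag_a_top 0.7 [353.7 363.8] [0.3589 0.3446 0.062 ] [0.3591 0.3449 0.0631]
side tag_a_top 0.68 [255.2 304.7] [0.5576 0.2398 0.062 ] [0.5579 0.2384 0.0592]
```

View pics/top0.png

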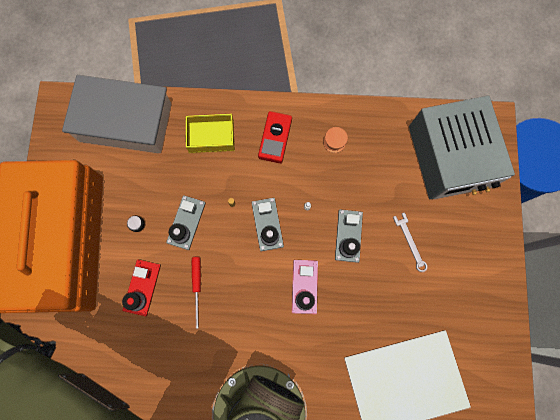

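View pics/side0.png

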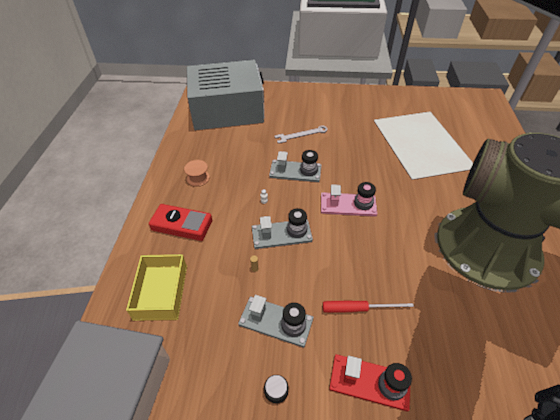

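The top picture shows three grey mounts, with pads near (179,232), (268,234) and (349,247) and tags near (187,205), (265,208) and (349,214). The red mount at (135,300) and the pink one at (305,300) are decoys. Next I'll refine these positions with depth.

```bash
python3 - <<'E'
from h import *
for n in('top','side'):
    c=imaging.read_camera(n); D=c['range_z']; v,u=np.mgrid[:420,:560]
    P=np.stack([(u-c['cx'])/c['fx']*D,(v-c['cy'])/c['fy']*D,D],-1)
    W=(P-np.array(c['t']))@np.array(c['R'])
    print(n,'px m',np.median(D[200:250,170:350])/c['fx'])
    for (px,py) in((.476,.256),(.48,-.003),(.45,-.225)):
        near=np.hypot(W[...,0]-px,W[...,1]-py)<.045
        m=near&(W[...,2]>.068)&(D>0)
        print('pad',m.sum(),np.round(np.median(W[m],0),4), np.round((W[m].min(0)+W[m].max(0))/2,4))
        near=(np.hypot(W[...,0]-px-.08,W[...,1]-py)<.045)
        m=near&(W[...,2]>.055)&(D>0)&(W[...,0]>px+.04)
        print('tag',m.sum(),np.round(W[m].mean(0),4), np.round((W[m].min(0)+W[m].max(0))/2,4))
    for l,z in(('pad_a_top',.075),('tag_a_top',.062),('standoff',0),('insulator',0)):
        for d in spot_point(n,l)[:8]:
            a,b=d['location']; print(n,l,round(d['score'],2),np.round([a,b],1),np.round(world(c,a,b,z),4))
E
```

```text
top px m 0.0029426545
pad 229 [0.4733 0.2529 0.0759] [0.4745 0.2539 0.0754]
tag 117 [0.5511 0.2338 0.0635] [0.5509 0.2338 0.0642]
pad 226 [ 0.4799 -0.0041  0.0762] [ 0.4805 -0.0034  0.0765]
tag 114 [0.5576 0.0138 0.063 ] [0.5582 0.0136 0.0621]
pad 235 [ 0.4559 -0.2309  0.0757] [ 0.4561 -0.2323  0.0769]
tag 117 [ 0.5362 -0.237   0.0625] [ 0.5364 -0.2368  0.0625]
top pad_a_top 0.81 [174.8 230.3] [0.4757 0.259  0.075 ]
top pad_a_top 0.68 [128.4 300.2] [0.2794 0.3663 0.075 ]
top pad_a_top 0.44 [213.8 137.8] [0.7524 0.171  0.075 ]
top tag_a_top 0.66 [141.5 276. ] [0.3463 0.3418 0.062 ]
top tag_a_top 0.53 [187.9 205.5] [0.5507 0.2314 0.062 ]
top standoff 0.43 [229.4 201.3] [0.5828 0.1212 0.    ]
top insulator 0.38 [307.3 208.9] [ 0.5708 -0.1121  0.    ]
side px m 0.0026185974
pad 408 [0.4772 0.2586 0.0736] [0.477  0.2571 0.0727]
tag 205 [0.5546 0.2376 0.0604] [0.5543 0.2369 0.0593]
pad 230 [0.4831 0.0012 0.0731] [ 0.4829 -0.0016  0.0725]
tag 127 [0.5611 0.0178 0.06  ] [0.5619 0.0165 0.0597]
pad 155 [ 0.4599 -0.2263  0.0721] [ 0.46   -0.2285  0.0729]
tag 83 [ 0.5393 -0.2331  0.0594] [ 0.5394 -0.2333  0.0589]
side pad_a_top 0.77 [294.3 312. ] [0.4753 0.256  0.075 ]
side pad_a_top 0.67 [399.9 375.5] [0.2793 0.3632 0.075 ]
side tag_a_top 0.78 [258.4 302.8] [0.5515 0.235  0.062 ]
side tag_a_top 0.61 [354.9 363.3] [0.3567 0.3435 0.062 ]
side standoff 0.45 [252.  266.4] [0.5852 0.1085 0.    ]
side insulator 0.59 [292.9 309.7] [0.4792 0.2141 0.    ]
side insulator 0.38 [263.9 200. ] [ 0.5798 -0.1117  0.    ]
```

```bash
python3 -m inch '[{"turn":-10.1,"jaw":255},{"turn":-10.1,"jaw":255},{"jaw":255},{"jaw":255}]'; python3 -c "
from rig import robot; print(robot.grip_point_offset); print(robot.observe())"
```

```text
0.0187
{'time': 0.8, 'joints': array([ 1.15136549e+00,  2.99862082e-01,  1.52099685e+00,  2.12143516e-05,
        1.32069004e+00, -6.65803678e-02]), 'joint_vel': array([-0.00143308,  0.00122258, -0.00087397, -0.00083839, -0.00097233,
        0.00058934]), 'effort': array([ 2.11849710e-04, -5.43314373e+01, -3.61964786e+01, -7.88529860e-05,
        5.65042537e-04,  4.07890843e-05]), 'eef_pos': array([0.19005119, 0.51611431, 0.23130272]), 'tcp_rot': array([-4.71991923e-06,  1.75514011e-01,  9.84476933e-01,  2.36719100e-05]), 'contact_force': array([-0.06478443, -0.35120629,  0.39777126]), 'torque': array([ 0.0003353 ,  0.01435914, -0.03127241]), 'finger_gap': 0.08533289916615128}validation failed for argument at $[0]...
```

```bash
python3 -m inch '[{"tx":0,"ty":0,"tz":0,"turn":-10.1,"jaw":255},{"tx":0,"ty":0,"tz":0,"turn":-10.1,"jaw":255},{"tx":0,"ty":0,"tz":0,"turn":0,"jaw":255},{"tx":0,"ty":0,"tz":0,"turn":0,"jaw":255}]'
```

```text
time: 1.3
eef_pos: [0.19, 0.5161, 0.2313]
tcp_rot: [-0.0, 0.002, 1.0, -0.0]
contact_force: [0.5, -0.8, -0.2]
finger_gap: 0.0125
```

```bash
python3 -m inch '[{"tx":-0.036,"ty":-0.033,"tz":0,"turn":0,"jaw":255},{"tx":-0.036,"ty":-0.033,"tz":0,"turn":0,"jaw":255},{"tx":-0.036,"ty":-0.033,"tz":0,"turn":0,"jaw":255},{"tx":-0.036,"ty":-0.033,"tz":0,"turn":0,"jaw":255},{"tx":-0.036,"ty":-0.033,"tz":0.01,"turn":0,"jaw":255},{"tx":-0.036,"ty":-0.033,"tz":0.02,"turn":0,"jaw":255},{"tx":-0.036,"ty":-0.033,"tz":0.03,"turn":0,"jaw":255},{"tx":-0.033,"ty":-0.03,"tz":0.03,"turn":0,"jaw":255},{"tx":0,"ty":0,"tz":0,"turn":0,"jaw":255},{"tx":0,"ty":0,"tz":0,"turn":0,"jaw":255}]'
```

```text
time: 2.55
eef_pos: [0.4749, 0.2554, 0.1417]
tcp_rot: [0.0, 0.001, 1.0, 0.0]
contact_force: [0.0, 0.2, 0.7]
finger_gap: 0.0001
```

```bash
cat > f.py <<'E'
from h import *
a=[]
for i in range(8):
    c=imaging.read_camera('side'); s=robot.observe(); a.append(s['contact_force'])
print('F',np.round(np.mean(a,0),2),'sd',np.round(np.std(a,0),2),'eef',np.round(s['eef_pos'],4),'t',s['time'])
E
python3 -m inch '[{"tx":0,"ty":0,"tz":0.03,"turn":0,"jaw":255},{"tx":0,"ty":0,"tz":0.0267,"turn":0,"jaw":255},{"tx":0,"ty":0,"tz":0,"turn":0,"jaw":255}]'; python3 f.py
python3 -m inch '[{"tx":0,"ty":0,"tz":0.01,"turn":0,"jaw":255},{"tx":0,"ty":0,"tz":0.01,"turn":0,"jaw":255},{"tx":0,"ty":0,"tz":0,"turn":0,"jaw":255},{"tx":0,"ty":0,"tz":0,"turn":0,"jaw":255}]'; python3 f.py
python3 -m inch '[{"tx":0,"ty":0,"tz":0.003,"turn":0,"jaw":255},{"tx":0,"ty":0,"tz":0,"turn":0,"jaw":255},{"tx":0,"ty":0,"tz":0,"turn":0,"jaw":255}]'; python3 f.py
```

```text
time: 2.92
eef_pos: [0.4739, 0.2557, 0.0842]
tcp_rot: [-0.001, -0.0, 1.0, -0.0]
contact_force: [0.8, -1.0, 0.6]
finger_gap: 0.0001
F [0.05 0.   0.36] sd [0.56 0.34 0.33] eef [0.4752 0.2552 0.0853] t 3.325
time: 3.82
eef_pos: [0.4752, 0.2551, 0.0646]
tcp_rot: [0.0, 0.0, 1.0, 0.0]
contact_force: [0.2, 0.4, 6.0]
finger_gap: 0.0002
F [0.17 0.25 6.4 ] sd [0.46 0.46 0.41] eef [0.4752 0.2551 0.0647] t 4.225
time: 4.6
eef_pos: [0.4752, 0.2552, 0.0618]
tcp_rot: [0.0, 0.0, 1.0, 0.0]
contact_force: [0.4, -0.4, 7.8]
finger_gap: -0.0001
F [-0.22  0.07  7.63] sd [0.52 0.51 0.45] eef [0.4752 0.2552 0.0619] t 5.0
```

```bash
python3 -m inch '[{"tx":0,"ty":0,"tz":0.0015,"turn":0,"jaw":255},{"tx":0,"ty":0,"tz":0,"turn":0,"jaw":255},{"tx":0,"ty":0,"tz":-0.03,"turn":0,"jaw":255},{"tx":0,"ty":0,"tz":-0.03,"turn":0,"jaw":255},{"tx":-0.0013,"ty":-0.05,"tz":0,"turn":0,"jaw":255},{"tx":-0.0013,"ty":-0.052,"tz":0,"turn":0,"jaw":255},{"tx":-0.0013,"ty":-0.052,"tz":0,"turn":0,"jaw":255},{"tx":-0.0013,"ty":-0.052,"tz":0,"turn":0,"jaw":255},{"tx":-0.0013,"ty":-0.051,"tz":0,"turn":0,"jaw":255},{"tx":0,"ty":0,"tz":0,"turn":0,"jaw":255}]'
python3 -m inch '[{"tx":0,"ty":0,"tz":0,"turn":0,"jaw":255},{"tx":0,"ty":0,"tz":0,"turn":0,"jaw":255}]'; python3 f.py
```

```text
time: 6.25
eef_pos: [0.4811, -0.0045, 0.1196]
tcp_rot: [-0.001, 0.002, 1.0, -0.0]
contact_force: [-0.1, 0.1, 0.5]
finger_gap: -0.0002
time: 6.5
eef_pos: [0.4813, -0.001, 0.1199]
tcp_rot: [-0.0, -0.001, 1.0, 0.0]
contact_force: [0.7, 0.1, 0.2]
finger_gap: -0.0002
F [ 0.54 -0.23 -0.33] sd [0.75 0.61 0.32] eef [ 0.4814 -0.0018  0.1201] t 6.9
```

```bash

python3 -m inch '[{"tx":0,"ty":0,"tz":0.0347,"turn":0,"jaw":255},{"tx":0,"ty":0,"tz":0.01,"turn":0,"jaw":255},{"tx":0,"ty":0,"tz":0.01,"turn":0,"jaw":255},{"tx":0,"ty":0,"tz":0,"turn":0,"jaw":255},{"tx":0,"ty":0,"tz":0,"turn":0,"jaw":255}]'; python3 f.py
python3 -m inch '[{"tx":0,"ty":0,"tz":0.0045,"turn":0,"jaw":255},{"tx":0,"ty":0,"tz":0,"turn":0,"jaw":255},{"tx":0,"ty":0,"tz":0,"turn":0,"jaw":255}]'; python3 f.py
```

```text
time: 7.52
eef_pos: [0.4814, -0.0019, 0.0661]
tcp_rot: [-0.0, 0.0, 1.0, 0.0]
contact_force: [-6.1, -0.5, 7.0]
finger_gap: 0.0005
F [-6.    0.56  7.17] sd [0.47 0.63 0.33] eef [ 0.4814 -0.0019  0.0662] t 7.925
time: 8.3
eef_pos: [0.4816, -0.0019, 0.0619]
tcp_rot: [0.0, 0.0, 1.0, -0.0]
contact_force: [-6.6, 0.2, 9.8]
finger_gap: -0.0003
F [-5.92  0.91  9.45] sd [0.39 0.37 0.45] eef [ 0.4817 -0.002   0.062 ] t 8.7
```

```bash
python3 - <<'E'
from h import *
for n in('top','side'):
    c=imaging.read_camera(n)['img'][:,:,::-1]
    cv2.imwrite(f'pics/{n}1.png',cv2.resize(c[150:300,150:400] if n=='side' else c[150:300,200:400],None,fx=3,fy=3))
E
```

```text
(no output)
```

View pics/side1.png

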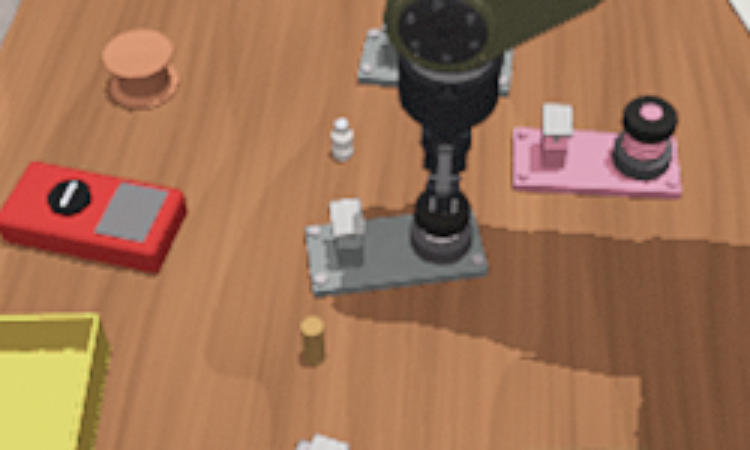

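View pics/top1.png

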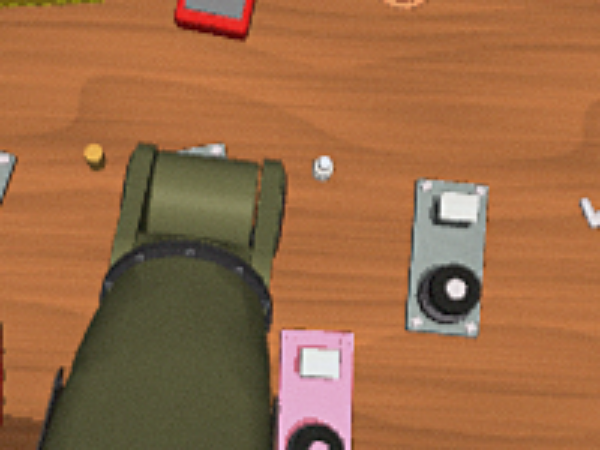

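The fingertips are centred on the middle pad, at about (440,215) in the side crop. The bystanders are untouched and the tags are still up. On to the right mount.

```bash
python3 -m inch '[{"tx":0,"ty":0,"tz":0.0015,"turn":0,"jaw":255},{"tx":0,"ty":0,"tz":0,"turn":0,"jaw":255},{"tx":0,"ty":0,"tz":-0.03,"turn":0,"jaw":255},{"tx":0,"ty":0,"tz":-0.03,"turn":0,"jaw":255},{"tx":0.0047,"ty":-0.0455,"tz":0,"turn":0,"jaw":255},{"tx":0.0047,"ty":-0.0455,"tz":0,"turn":0,"jaw":255},{"tx":0.0047,"ty":-0.0455,"tz":0,"turn":0,"jaw":255},{"tx":0.0047,"ty":-0.0455,"tz":0,"turn":0,"jaw":255},{"tx":0.0047,"ty":-0.0455,"tz":0,"turn":0,"jaw":255},{"tx":0,"ty":0,"tz":0,"turn":0,"jaw":255}]'
python3 -m inch '[{"tx":0,"ty":0,"tz":0.015,"turn":0,"jaw":255},{"tx":0,"ty":0,"tz":0.019,"turn":0,"jaw":255},{"tx":0,"ty":0,"tz":0,"turn":0,"jaw":255},{"tx":0,"ty":0,"tz":0,"turn":0,"jaw":255}]'; python3 f.py
python3 -m inch '[{"tx":0,"ty":0,"tz":0.01,"turn":0,"jaw":255},{"tx":0,"ty":0,"tz":0.01,"turn":0,"jaw":255},{"tx":0,"ty":0,"tz":0,"turn":0,"jaw":255},{"tx":0,"ty":0,"tz":0,"turn":0,"jaw":255}]'; python3 f.py
python3 -m inch '[{"tx":0,"ty":0,"tz":0.004,"turn":0,"jaw":255},{"tx":0,"ty":0,"tz":0,"turn":0,"jaw":255},{"tx":0,"ty":0,"tz":0,"turn":0,"jaw":255}]'; python3 f.py
```

```text
time: 10.05
eef_pos: [0.4577, -0.2319, 0.1199]
tcp_rot: [0.0, 0.002, 1.0, -0.0]
contact_force: [0.0, 1.1, -0.6]
finger_gap: 0.0002
time: 10.55
eef_pos: [0.4582, -0.2289, 0.0857]
tcp_rot: [0.0, -0.0, 1.0, -0.0]
contact_force: [-0.0, -0.9, 0.1]
finger_gap: 0.0002
F [ 0.01 -0.15  0.34] sd [0.61 0.42 0.69] eef [ 0.4579 -0.2295  0.0856] t 10.95
time: 11.45
eef_pos: [0.4576, -0.2294, 0.0653]
tcp_rot: [-0.0, 0.0, 1.0, 0.0]
contact_force: [-1.0, 0.4, 1.4]
finger_gap: 0.0001
F [-1.64  0.67  1.68] sd [0.63 0.41 0.46] eef [ 0.4578 -0.2294  0.0655] t 11.85
time: 12.22
eef_pos: [0.458, -0.2295, 0.0615]
tcp_rot: [0.0, 0.0, 1.0, -0.0]
contact_force: [-0.3, 0.5, 2.6]
finger_gap: -0.0002
F [ 0.92 -0.28  2.51] sd [0.7  0.36 0.33] eef [ 0.458  -0.2295  0.0615] t 12.625
```

Softest is the right mount: 1.7 N at 10 mm, against about 6 N for the left and 7.5 N for the middle. Next its tag, at about (0.538, -0.235).

```bash
python3 -m inch '[{"tx":0,"ty":0,"tz":-0.03,"turn":0,"jaw":255},{"tx":0,"ty":0,"tz":-0.025,"turn":0,"jaw":255},{"tx":-0.04,"ty":-0.0025,"tz":0,"turn":0,"jaw":255},{"tx":-0.04,"ty":-0.003,"tz":0,"turn":0,"jaw":255},{"tx":0,"ty":0,"tz":0,"turn":0,"jaw":255},{"tx":0,"ty":0,"tz":0.02,"turn":0,"jaw":255},{"tx":0,"ty":0,"tz":0.022,"turn":0,"jaw":255},{"tx":0,"ty":0,"tz":0,"turn":0,"jaw":255}]'; python3 f.py
python3 -m inch '[{"tx":0,"ty":0,"tz":0.008,"turn":0,"jaw":255},{"tx":0,"ty":0,"tz":0.008,"turn":0,"jaw":255},{"tx":0,"ty":0,"tz":0.008,"turn":0,"jaw":255},{"tx":0,"ty":0,"tz":0,"turn":0,"jaw":255},{"tx":0,"ty":0,"tz":0,"turn":0,"jaw":255}]'; python3 f.py
```

```text
time: 13.62
eef_pos: [0.5364, -0.2345, 0.0728]
tcp_rot: [-0.002, 0.0, 1.0, 0.001]
contact_force: [1.4, -0.8, 0.3]
finger_gap: -0.0
F [ 0.14  0.11 -0.1 ] sd [0.37 0.42 0.48] eef [ 0.538  -0.235   0.0749] t 14.025
time: 14.65
eef_pos: [0.5378, -0.2349, 0.0502]
tcp_rot: [-0.0, 0.0, 1.0, 0.0]
contact_force: [1.0, -0.8, -0.5]
finger_gap: 0.0002
F [-0.27  0.03  0.08] sd [0.64 0.47 0.68] eef [ 0.5379 -0.235   0.0505] t 15.05
```

```bash

python3 -m inch '[{"tx":0,"ty":0,"tz":0.002,"turn":0,"jaw":255},{"tx":0,"ty":0,"tz":0.002,"turn":0,"jaw":255},{"tx":0,"ty":0,"tz":0,"turn":0,"jaw":255},{"tx":0,"ty":0,"tz":0,"turn":0,"jaw":255}]'; python3 f.py
```

```text
time: 15.55
eef_pos: [0.5382, -0.2351, 0.0479]
tcp_rot: [0.001, 0.0, 1.0, -0.0]
contact_force: [-5.4, 3.5, 17.7]
finger_gap: 0.0001
F [-6.45  3.   17.54] sd [0.44 0.36 0.47] eef [ 0.5382 -0.2352  0.0479] t 15.95
```

The tag is firmly on its stop, with 17.5 N at z = 0.048. I'll retreat and verify.

```bash

python3 -m inch '[{"tx":0,"ty":0,"tz":-0.02,"turn":0,"jaw":255},{"tx":0,"ty":0,"tz":-0.05,"turn":0,"jaw":255},{"tx":0,"ty":0,"tz":-0.06,"turn":0,"jaw":255},{"tx":0.05,"ty":0,"tz":-0.03,"turn":0,"jaw":255},{"tx":0.05,"ty":0,"tz":0,"turn":0,"jaw":255},{"tx":0.05,"ty":0,"tz":0,"turn":0,"jaw":255},{"tx":0.05,"ty":0,"tz":0,"turn":0,"jaw":255},{"tx":0,"ty":0,"tz":0,"turn":0,"jaw":255}]'; python3 - <<'E'
from h import *
for n in('top','side'):
    c=imaging.read_camera(n); D=c['range_z']; v,u=np.mgrid[:420,:560]
    P=np.stack([(u-c['cx'])/c['fx']*D,(v-c['cy'])/c['fy']*D,D],-1)
    W=(P-np.array(c['t']))@np.array(c['R'])
    for (x,y) in((.553,.2355),(.5595,.0155),(.538,-.235),(.475,.2555),(.4815,-.002),(.458,-.2295)):
        m=(np.hypot(W[...,0]-x,W[...,1]-y)<.01)&(D>0)
        print(n,(x,y),m.sum(),np.round(np.median(W[m][:,2]),4) if m.any() else None)
    cv2.imwrite(f'pics/{n}2.png',c['img'][:,:,::-1])
E
```

```text
time: 16.95
eef_pos: [0.336, -0.2349, 0.2074]
tcp_rot: [0.001, 0.001, 1.0, -0.001]
contact_force: [-0.4, -0.3, 0.5]
finger_gap: 0.0
top (0.553, 0.2355) 37 0.0634
top (0.5595, 0.0155) 38 0.0624
top (0.538, -0.235) 35 0.0484
top (0.475, 0.2555) 40 0.0773
top (0.4815, -0.002) 40 0.0769
top (0.458, -0.2295) 42 0.0769
side (0.553, 0.2355) 78 0.0604
side (0.5595, 0.0155) 43 0.0603
side (0.538, -0.235) 30 0.0451
side (0.475, 0.2555) 73 0.0742
side (0.4815, -0.002) 42 0.0738
side (0.458, -0.2295) 27 0.0732
```

View pics/top2.png

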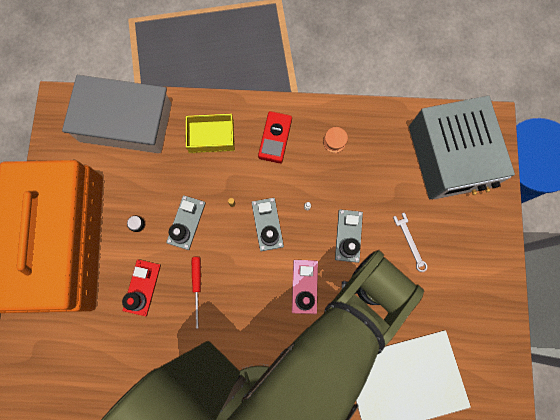

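View pics/side2.png

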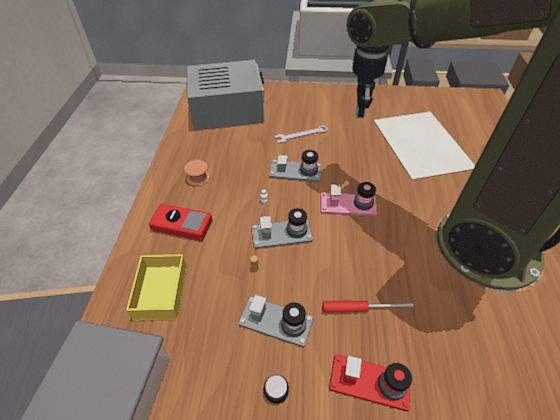

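The right tag, at (282,160) in the side picture, is down. The other two tags, at (265,227) and (257,303), are up, and nothing else has moved. Handing in.

```bash
python3 -c "
from rig import robot; print(robot.close_job())"
```

```text
the job is handed in; nothing more can be done
None
```

I pressed the three pads from left to right, each about 13–14 mm down, and the right-hand mount is clearly the softest. I then pushed its tag fully down, backed the arm off and handed the job in at about 17 s.

| Mount | Force when pressed |
|---|---|
| Left | about 6 N at 10 mm |
| Middle | about 7.5 N at 9 mm |
| Right | about 1.5 N at 10 mm |

- **Tags:** the right tag seated against its stop with 17.5 N and now reads 48 mm high in the top camera. The left and middle tags are still up, at 63 mm and 62 mm.
- **Pads and loose things:** all three pads sprang back, and in the pictures the loose things and the red and pink look-alikes show no movement.
- **Disagreements:** the side camera reads 2–3 mm lower than the top one throughout, putting the right tag at 45 mm, but both show it about 14 mm down. Pressing the middle pad also gave an unexpected sideways force of about 6 N. The picture showed the fingertips centred, so I took it as friction; the ranking is clear either way.

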